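# Seat a battery cartridge in the spring-loaded check dock

### The job

Turn the knob on the battery dock clockwise until it clicks over and its shutter has swung clear of the socket. Then take the cartridge with the flat bar handle out of the rack, put it into the keyed socket, push it down against the spring until its flange is on the dock, and twist it clockwise a quarter turn to its stop. Finish while still gripping it and holding it pressed fully down in that twisted position, and leave the other two cartridges and the loose things on the bench where they are.

Things in the scene. Friction and masses are not known exactly. Their poses are not given: they have to be found in the camera images.
- dock: Fixed grey dock, a box 60 mm high, level, at varying place and yaw. Origin on the bench directly below the socket axis, z up; it spans x -45 to +45 mm and y -130 to +45 mm. Under its 8 mm top plate the cartridge's lugs can turn only clockwise (from above), from the x slots to hard stops a quarter turn on, lugs then along the dock's y. They can turn only with the flange under 12 mm above the top.
- dock_socket (a point): Centre of the socket's mouth on the dock's top face, 60 mm above the bench; axes as the dock's. The socket is a keyed hole: a round (octagonal) opening 29 mm across flats with two opposite slots along the dock's x axis, 12 mm wide, ending 23.5 mm from the axis.
- shutter_grip (a point): On the knob's vertical axis, 90 mm from the socket axis towards the dock's -y, 93 mm above the bench; turns with the knob. Knob: upright black bar, length 44 mm along the point's y, 14 mm thick, top 20 mm above this point, 48 mm disc 24 mm below it. A flat shutter 44 mm wide under it reaches 115 mm along +y, 3 to 7 mm above the dock: closed over the socket, open towards the dock's +x.
- shutter (a joint): Turn of the knob with its shutter, rad: 0 closed over the socket (start), growing clockwise seen from above to the stop at 1.3 (open). Over-centre detent: it resists with up to about 0.07 N m until 0.65, then snaps on to 1.3 by itself and stays there.
- plunger (a joint): Spring contact in the socket (brass pin, 18 mm diameter), m pressed down: 0 free, its top then 14 mm below the dock's top; 0.020 with the cartridge's flange on the dock; limit 0.021. Spring 400 N/m with 1.6 N preload, about 10 N at full depth. Let go, it lifts a twisted cartridge 12 mm back up, to about 0.008.
- cartridge: Cartridge with flat bar handle, about 0.15 kg. Origin at foot centre, z up. Shank 24 mm diameter, tapered foot; 2 opposite lugs along its x, 7.5 mm wide, tips 21 mm from axis, 8 to 14 mm above foot; grey flange 52 mm diameter, 34 to 42 mm up; black bar 44 mm along x, 14 mm thick, 42 to 82 mm up. Hangs by its flange in any rack cell, any yaw, foot 11 mm above the bench. Half turn looks the same.
- rack: Fixed pale wooden rack, 76 mm (x) by 255 mm (y), 45 mm high, at varying place and yaw; origin on the bench under its centre. Three square cells, 46 mm wide, in a row along its y axis at -85, 0 and +85 mm.
- dome_cartridge: Another cartridge in the rack, to be left alone: same shank and flange, but a round domed black top 36 mm in diameter, 68 mm tall in all. Origin at its foot.
- stub_cartridge: Another cartridge in the rack, to be left alone: same shank and flange, but a thin round black stub 18 mm in diameter on top, 68 mm tall in all. Origin at its foot.
- wheel_a: Loose rubber-tyred wheel lying flat, 66 mm in diameter, 26 mm thick, beyond dock and rack. Bystander.
- wheel_b: Loose wheel like the other, to the right of the dock. Bystander.
- cell_a: Loose red battery cell standing upright, 33 mm in diameter, 61 mm tall, between the robot and the dock. Bystander; origin at its foot.
- cell_b: Loose red battery cell like the other, to the left beyond the rack. Bystander.
- gearmotor: Loose yellow gear motor, 65 x 22 x 19 mm, lying left of the rack. Bystander.
- screwdriver: Loose screwdriver, 170 mm long, lying to the right beyond the dock. Bystander.
Not all that is in view belongs to the job. What is shaped like the cartridge but green or yellow is not meant.

How it is judged:
By the outcome, as a careful person would: the job done as asked, in the order asked, and still so for the second after the job is handed in, while the arm keeps its last pose, push and grip.
It also fails if it takes over 58 s, if anything falls off the work surface, if the arm or the gripper's body presses on something with over 40 N, if the wrist force passes 120 N, or if a joint passes its speed limit or range.

### The arm

A 7-joint arm with a two-finger parallel gripper is mounted at the origin on the work surface. World frame = base frame: x ahead of the robot, y to its left, z up, the work surface at z = 0. Lengths are in m, angles in rad, forces in N, time in s.
With the tool pointing down it reaches from about 0.4 to 0.85 m from the base axis. Payload 10.4 kg.
Tool frame: the origin (TCP) lies on the centre line of the jaws, within the pads' length; the fingertips stand 11 mm ahead of it and the grasp point (between the pads) lies 8 mm behind it; z points along the fingers, y is the line along which they close (so a half turn about z gives the same grasp; the last joint's range is limited). The gripper opens to 87 mm and grips with 3 to 60 N. Pads are 19 mm wide; open, the fingers measure 117 mm over their backs; the gripper's body (75 mm by 190 mm) begins 51 mm behind the grasp point.
Start: joints at [-1.195, 0.332, -0.065, 1.46, 0.022, 1.35, -0.088], TCP at [0.243, 0.576, 0.201] pointing down, gripper open.
Joint ranges: [-2.6, 2.6], [-0.5, 2.12], [-1.47, 1.34], [0.16, 2.42], [-1.27, 4.41], [0.06, 2.06], [-2.6, 2.6]. Speed limits (rad/s): [2.22, 2.22, 2.79, 2.79, 3.14, 3.14, 3.14].

### API

Orientations are given as a unit quaternion [x, y, z, w].
In Python, from bench import r gives the robot as it stands.
- The arm moves only by the shell command python3 -m pendant 'ROWS' [OPENING] [FORCE]. ROWS is JSON, a list of rows, each a list of 4 numbers: the shift along the tool's x, y, z in m, then the turn about the tool's z in rad. A call has 1 to 8 rows; each row shifts and turns the commanded pose from where the row before left it, along the tool's axes as they then stand; what a row does not reach is not made up. A row lasts 1/12 s, in which the tool goes at most 41.7 mm and 7.16 degrees, less where a joint would pass 70% of its speed; a pose out of reach is approached as far as the arm can. A call with a gripper value outside its range is refused whole. OPENING is the opening, from 0 (shut) to 1 (fully open), set as the call begins (- or left out, the last holds). The fingers move at their own pace and stop on an object; FORCE is the grip in N (left out, the last holds). Time passes only in rows, so rows that do not move let the fingers close. It gives the time, the measured TCP pose, the force, the opening and the grip force at its end, in the units of the state.
- r.read_state(): the state, without advancing time (a new reading comes with each control period).
- r.camera(name): name is "scene" or "top"; returns a dict with "img" (420x560x3 uint8, red, green, blue), "camera_matrix" (3x3 intrinsics, pixels), "dist_coeffs" ([k1, k2, p1, p2, k3] as OpenCV has them; the pictures are not rectified), "xyz" and "attitude" of the camera in the world. Camera axes: x right, y down, z forward; pixel columns grow to the right and rows downward; lengths in m; the calibration is good to about 2 mm. A picture is of the moment at which its call begins. There is no depth.
- r.close_job(): hands the job in; it is judged then, once.
Trained networks look in the newest picture that a camera, given by its name, has taken for a name from the list of things; names that differ only in an ending like _2 or _b are one class to them, and where a whole thing is asked for, a point or a joint stands for the part that bears it (a point fixed in the world has none). Each returns a list of dicts, best first, with "score" (0 to 1); they miss things now and then, are a little off and sometimes report something else, mostly with a low value. They report only what shows in the picture. A call takes as long as a camera call. They do not tell look-alikes from the thing itself.
- r.outline_of(thing, camera): "mask" (420x560 bool, what is visible of it) and "bbox" ([centre column, centre row, width, height] in pixels, round what is visible of it).
The state is a dict: "time": time; "joint_positions": joint angles; "joint_vel": joint speeds; "joint_torque": joint torques, N m; "ee_pos": TCP position; "eef_rot": TCP orientation; "ft_force": force on the tool from outside, world axes, zero at the start; "torque": the same for the moment, N m; "width": finger opening in m; "grip_force": force on a finger pad.
Only numpy, scipy, OpenCV 4.12 (cv2) and the standard library are available. Lean on these libraries where they do the work, as an engineer would, in place of code of your own. Each camera call takes 0.05 s, during which the arm holds its last target. There are 200 camera calls.

## Working session

There is one attempt and no reset: what is moved stays moved. The work goes in short steps, Python scripts to look and compute and a shell command to move; the robot and the scene stay as the last step left them, time stands still between calls to the robot, and variables do not carry over. Pictures are saved under pics/ and viewed, at most 10 in all, crops included, and the job is handed in when it is done.

```bash
mkdir -p pics; ls
cat > h.py <<'E'
import numpy as np, cv2
from bench import r
from scipy.spatial.transform import Rotation as R
E
python3 - <<'E'
from h import *
for n in ("scene","top"):
    c=r.camera(n); cv2.imwrite(f"pics/{n}0.png",c["img"][:,:,::-1])
    print(n,np.round(c["camera_matrix"],1).tolist(),c["dist_coeffs"],c["xyz"],c["attitude"])
    for t in ("dock","dock_socket","shutter_grip","shutter","cartridge","rack","dome_cartridge","stub_cartridge"):
        print(t,[(round(d["score"],2),np.round(d["bbox"]).tolist()) for d in r.outline_of(t,n)])
print(r.read_state())
E
```

```text
pics
scene [[397.2, 0.0, 269.8], [0.0, 397.2, 205.8], [0.0, 0.0, 1.0]] [-0.03245935  0.          0.          0.          0.        ] [1.17415245 0.29060376 0.75456337] [ 0.48207849  0.78172272 -0.33135369 -0.21613571]
dock [(0.63, [213.0, 199.0, 67.0, 68.0])]
dock_socket [(0.8, [212.0, 200.0, 74.0, 66.0])]
shutter_grip [(0.9, [212.0, 187.0, 48.0, 36.0]), (0.38, [211.0, 200.0, 69.0, 63.0])]
shutter [(0.67, [210.0, 187.0, 49.0, 40.0]), (0.18, [325.0, 223.0, 23.0, 21.0])]
cartridge [(0.94, [370.0, 207.0, 24.0, 30.0]), (0.89, [429.0, 291.0, 30.0, 33.0]), (0.85, [405.0, 219.0, 21.0, 29.0]), (0.78, [343.0, 282.0, 24.0, 37.0]), (0.71, [355.0, 236.0, 22.0, 28.0])]
rack [(0.95, [360.0, 251.0, 108.0, 82.0])]
dome_cartridge [(0.82, [390.0, 255.0, 22.0, 23.0]), (0.71, [294.0, 185.0, 15.0, 21.0])]
stub_cartridge [(0.63, [326.0, 223.0, 21.0, 22.0])]
top [[439.0, 0.0, 289.4], [0.0, 439.0, 215.6], [0.0, 0.0, 1.0]] [-0.07341332  0.          0.          0.          0.        ] [ 0.41572364 -0.00878461  1.40216427] [ 0.71271722 -0.69959038  0.03767451 -0.03446867]
dock [(0.62, [343.0, 223.0, 61.0, 43.0
[... 577 characters left out ...]
_positions': array([-1.19459186,  0.33217594, -0.06472665,  1.46010024,  0.02157885,
        1.34991121, -0.08852576]), 'joint_vel': array([-0.00077637, -0.00040001, -0.00097913, -0.0009235 ,  0.00117824,
        0.0007848 ,  0.00041207]), 'joint_torque': array([ 7.89933256e-04, -6.23048115e+01,  2.49367626e-02, -3.90113890e+01,
       -6.11813483e-02,  3.19109077e-02,  3.91473998e-05]), 'ee_pos': array([0.24266657, 0.57598799, 0.2009905 ]), 'eef_rot': array([ 1.98084399e-01,  9.80184966e-01,  5.23064309e-05, -1.39354902e-05]), 'ft_force': array([ 0.49400699, -0.49189722,  0.30809544]), 'torque': array([ 0.01313963,  0.00140919, -0.00592001]), 'grip_force': 0.0, 'width': 0.08700648072023769}
```

Run:
```python
import cv2
a=cv2.imread("pics/top0.png");b=cv2.imread("pics/scene0.png")
cv2.imwrite("pics/topc.png",cv2.resize(a[150:320,140:460],None,fx=2.5,fy=2.5,interpolation=cv2.INTER_CUBIC))
cv2.imwrite("pics/scenec.png",cv2.resize(b[140:340,170:450],None,fx=2.8,fy=2.8,interpolation=cv2.INTER_CUBIC))
```

```text
(no output)
```

View pics/topc.png

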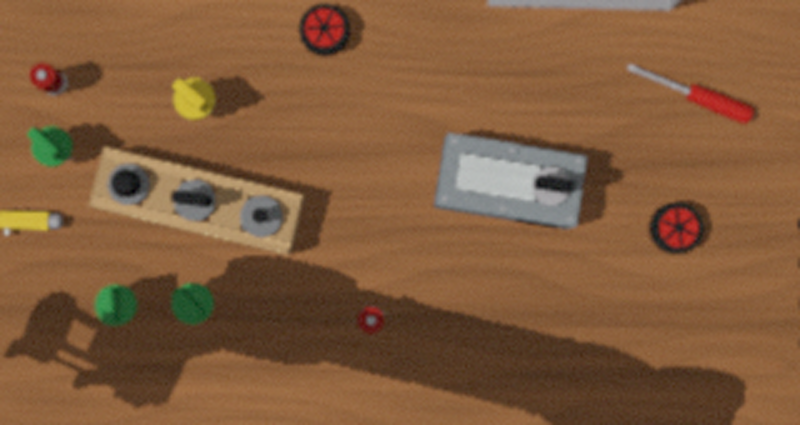

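View pics/scenec.png

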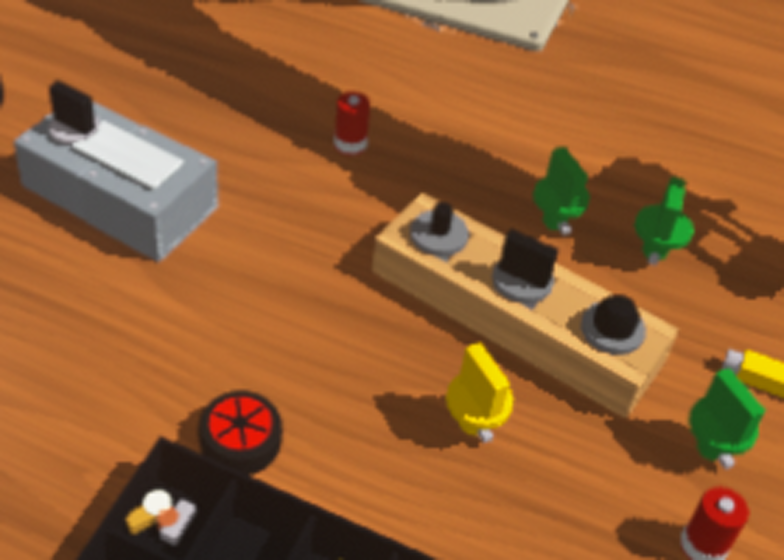

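The top-view candidates (full-image pixels) are the black bar cartridge in the middle rack cell (217,229), green at (160,209), (186,272) and (217,271), and yellow at (217,189). The black one in the rack is the cartridge meant: it has a flat bar, a grey flange, and sits between the dome (190,224) and the stub (245,236). The enlarged crops confirm this. The dock's knob is at its right end (363,223), and the pale shutter points left over the socket.

```bash
cat >> h.py <<'E'
from scipy.optimize import minimize
def proj(c,P):
    Rc=R.from_quat(c["attitude"]).as_matrix().T
    rv=cv2.Rodrigues(Rc)[0]
    return cv2.projectPoints(np.asarray(P,float),rv,-Rc@np.asarray(c["xyz"]),c["camera_matrix"],np.array(c["dist_coeffs"]))[0][:,0]
def box(x0,x1,y0,y1,z0,z1): return np.array([[x,y,z] for x in(x0,x1) for y in(y0,y1) for z in(z0,z1)],float)
def place(p,P):
    Q=np.array(P,float);c,s=np.cos(p[2]),np.sin(p[2]);Q[:,:2]=P[:,:2]@np.array([[c,s],[-s,c]])+p[:2];return Q
def render(c,P):
    u=(proj(c,P)+.5)*8; m=np.zeros((420*8,560*8),np.uint8)
    cv2.fillConvexPoly(m,cv2.convexHull(u.astype(np.float32)).astype(np.int32),255)
    return cv2.resize(m,(560,420),interpolation=cv2.INTER_AREA)/255.
def fit(p0,items):  # items (cam,points,mask,roi)
    def f(q):
        p=np.array([q[0]/1000,q[1]/1000,q[2]/50]); e=0
        for c,P,m,(a,b,d,g) in items: e+=((render(c,place(p,P))-m)[b:g,a:d]**2).sum()
        return e
    q0=np.array([p0[0]*1000,p0[1]*1000,p0[2]*50])
    s=minimize(f,q0,method="Nelder-Mead",options=dict(initial_simplex=np.vstack([q0]+[q0+8*np.eye(3)[i] for i in range(3)]),xatol=.1,fatol=.05,maxiter=120))
    return np.array([s.x[0]/1000,s.x[1]/1000,s.x[2]/50]),s.fun
def ray(c,uv,z):
    n=cv2.undistortPoints(np.array([[uv]],float),c["camera_matrix"],np.array(c["dist_coeffs"]))[0,0]
    d=R.from_quat(c["attitude"]).apply([*n,1]);o=np.asarray(c["xyz"]);return o+d*(z-o[2])/d[2]
E
cat > m.py <<'E'
from h import *
T=r.camera("top");S=r.camera("scene")
def hsv(c): return cv2.cvtColor(c["img"],cv2.COLOR_RGB2HSV).astype(float)
ht,hs=hsv(T),hsv(S)
dark=lambda h:(h[...,2]<62)&(h[...,1]<130)
soft=lambda h:np.clip((75-h[...,2])/30,0,1)*(h[...,1]<140)
grey=lambda h:np.clip((110-h[...,1])/40,0,1)
kn=ray(T,(362.5,223),.1);so=ray(T,(330,219),.06);yaw=np.arctan2(*(so-kn)[1::-1])-np.pi/2
ca=ray(T,(217,228.5),.09)
print("rough",so,kn,yaw,ca)
D=box(-.045,.045,-.13,.045,0,.06);K=box(-.007,.007,-.112,-.068,.071,.113);B=box(-.022,.022,-.007,.007,.053,.093)
it=[(T,D,grey(ht),(300,190,384,250)),(S,D,grey(hs),(170,155,255,240))]
for n,ii in (("both",it),("top",it[:1]),("scene",it[1:])): print("dock",n,*fit([so[0],so[1],yaw],ii))
p=fit([so[0],so[1],yaw],it)[0]
print("knob",fit(p,[(T,K,soft(ht),(350,212,376,234)),(S,K,soft(hs),(184,166,208,192))]))
y0=np.arctan2(*(ray(T,(225,228.7),.09)-ray(T,(209,228),.09))[1::-1])
it=[(T,B,soft(ht),(206,221,228,238)),(S,B,soft(hs),(345,220,372,246))]
for n,ii in (("both",it),("top",it[:1]),("scene",it[1:])): print("cart",n,*fit([ca[0],ca[1],y0],ii))
E
python3 m.py
```

```text
rough [ 0.54508339 -0.13859296  0.06      ] [ 0.53104899 -0.23207052  0.1       ] -0.14902350383842977 [0.50717788 0.20290832 0.09      ]
dock both [ 0.54443612 -0.14119226 -0.13815854] 96.979191657055
dock top [ 0.54535371 -0.14150374 -0.14327442] 21.225915993848524
dock scene [ 0.54479196 -0.14061219 -0.14574016] 66.59232987312572
knob (array([ 0.5505322 , -0.14323504, -0.20488954]), np.float64(84.28884659746251))
cart both [ 0.50807213  0.20689651 -1.62153532] 50.869415609381
cart top [ 0.50732132  0.20541554 -1.70204251] 14.96114955786236
cart scene [ 0.50844118  0.2076301  -1.56697043] 32.56221453287197
```

```bash
cat > go.py <<'E'
import sys; from h import *
x,y,z,a=map(float,sys.argv[1:5])  # target TCP, angle (deg) of tool y (mod 180)
s=r.read_state();Q=R.from_quat(s["eef_rot"]);M=Q.as_matrix()
ya=np.degrees(np.arctan2(M[1,1],M[0,1])); t=(ya-a+90)%180-90
d=M.T@(np.array([x,y,z])-s["ee_pos"])
print("shift",np.round(d*1000,1),"turn cw rad",round(np.radians(t),3),"yang",round(ya,2),"tilt",np.round(M[2],4),"j7",s["joint_positions"].round(2),"t",s["time"],"F",s["ft_force"].round(1),s["width"].round(4))
E
python3 go.py 0.532 -0.2305 0.20 -8.2
```

```text
Traceback (most recent call last):
  File "go.py", line 6, in <module>
    print("shift",np.round(d*1000,1),"turn cw rad",round(np.radians(t),3),"yang",round(ya,2),"tilt",np.round(M[2],4),"j7",s["joint_positions"].round(2),"t",s["time"],"F",s["ft_force"].round(1),s["width"].round(4))
                                                                                                                                                                                                 ^^^^^^^^^^^^^^^^
AttributeError: 'float' object has no attribute 'round'
```

```bash
sed -i 's/s\["width"\].round(4)/round(s["width"],4)/' go.py
python3 go.py 0.532 -0.2305 0.20 -8.2
```

```text
shift [-579.8 -630.9    0.9] turn cw rad 1.315 yang 67.15 tilt [ 0.e+00  2.e-04 -1.e+00] j7 [-1.19  0.33 -0.06  1.46  0.02  1.35 -0.09] t 1.0 F [ 0.5 -0.2 -0.5] 0.0871
```

```bash
python3 -m pendant '[[-0.024,-0.026,0,0],[-0.024,-0.026,0,0],[-0.024,-0.026,0,0],[-0.024,-0.026,0,0],[-0.024,-0.026,0,0],[-0.024,-0.026,0,0],[-0.024,-0.026,0,0],[-0.024,-0.026,0,0]]' 1
python3 -m pendant '[[-0.024,-0.026,0,0],[-0.024,-0.026,0,0],[-0.024,-0.026,0,0],[-0.024,-0.026,0,0],[-0.024,-0.026,0,0],[-0.024,-0.026,0,0],[-0.024,-0.026,0,0],[-0.024,-0.026,0,0]]'
python3 go.py 0.532 -0.2305 0.20 -8.2
```

```text
time: 1.67
ee_pos: [0.3392, 0.3081, 0.2011]
eef_rot: [0.198, 0.98, 0.0, 0.0]
ft_force: [0.9, 0.1, 0.2]
width: 0.0872
grip_force: 0.0
time: 2.33
ee_pos: [0.4353, 0.0418, 0.2013]
eef_rot: [0.198, 0.98, 0.0, 0.0]
ft_force: [1.7, 1.2, 0.7]
width: 0.0871
grip_force: 0.0
shift [-194.8 -213.3    1.1] turn cw rad 1.315 yang 67.15 tilt [-5.e-04  1.e-03 -1.e+00] j7 [-0.66 -0.12  0.43  1.94  0.05  1.31  0.93] t 2.3333 F [1.7 1.2 0.7] 0.0871
```

```bash
python3 -m pendant '[[-0.028,-0.0305,0,0],[-0.028,-0.0305,0,0],[-0.028,-0.0305,0,0],[-0.028,-0.0305,0,0],[-0.028,-0.0305,0,0],[-0.028,-0.0305,0,0],[-0.028,-0.0305,0,0],[0,0,0,0.115]]'
python3 -m pendant '[[0,0,0,0.12],[0,0,0,0.12],[0,0,0,0.12],[0,0,0,0.12],[0,0,0,0.12],[0,0,0,0.12],[0,0,0,0.12],[0,0,0,0.12]]'
python3 -m pendant '[[0,0,0,0.12],[0,0,0,0.12],[0,0,0,0]]'
python3 go.py 0.532 -0.2305 0.088 -8.2
```

```text
time: 3.0
ee_pos: [0.5321, -0.238, 0.2003]
eef_rot: [0.254, 0.967, -0.003, 0.0]
ft_force: [-0.5, -0.3, -1.3]
width: 0.0871
grip_force: 0.0
time: 3.67
ee_pos: [0.5328, -0.2292, 0.201]
eef_rot: [0.674, 0.739, 0.0, 0.0]
ft_force: [-0.2, -1.1, -0.0]
width: 0.0873
grip_force: 0.0
time: 3.92
ee_pos: [0.5328, -0.2291, 0.2009]
eef_rot: [0.758, 0.653, 0.0, -0.0]
ft_force: [-0.0, -0.3, 0.4]
width: 0.0872
grip_force: 0.0
shift [ -1.5  -0.6 112.9] turn cw rad -0.005 yang -8.5 tilt [ 0. -0. -1.] j7 [-0.47  0.34  0.99  1.63 -0.29  1.34  0.42] t 3.9167 F [-0.  -0.3  0.4] 0.0872
```

```bash
python3 -m pendant '[[-0.0015,-0.0005,0.025,0],[0,0,0.025,0],[0,0,0.025,0],[0,0,0.02,0],[0,0,0.018,0],[0,0,0,0]]' 1
python3 -m pendant '[[0,0,0,0],[0,0,0,0],[0,0,0,0],[0,0,0,0],[0,0,0,0],[0,0,0,0],[0,0,0,0],[0,0,0,0]]' 0 20
python3 go.py 0.532 -0.2305 0.088 -8.2
```

```text
time: 4.42
ee_pos: [0.5302, -0.2296, 0.0847]
eef_rot: [0.754, 0.656, -0.001, -0.002]
ft_force: [-0.1, -0.4, -0.4]
width: 0.0872
grip_force: 0.0
time: 5.08
ee_pos: [0.5321, -0.2307, 0.088]
eef_rot: [0.756, 0.655, 0.0, 0.0]
ft_force: [0.7, -0.3, 0.1]
width: 0.0418
grip_force: 0.0
shift [ 0.2 -0.1  0. ] turn cw rad 0.0 yang -8.18 tilt [ 1.e-04  2.e-04 -1.e+00] j7 [-0.4   0.45  0.92  1.76 -0.39  1.13  0.5 ] t 5.0833 F [ 0.7 -0.3  0.1] 0.0418
```

```bash
python3 -m pendant '[[0,0,0,0],[0,0,0,0],[0,0,0,0],[0,0,0,0],[0,0,0,0],[0,0,0,0],[0,0,0,0],[0,0,0,0]]'
python3 go.py 0.532 -0.2305 0.088 -8.2
```

```text
time: 5.75
ee_pos: [0.5321, -0.2308, 0.088]
eef_rot: [0.756, 0.655, 0.0, 0.0]
ft_force: [0.3, 0.7, 1.5]
width: 0.0008
grip_force: 0.5
shift [ 0.3 -0.2 -0. ] turn cw rad 0.0 yang -8.19 tilt [ 0.e+00  3.e-04 -1.e+00] j7 [-0.4   0.45  0.92  1.76 -0.39  1.13  0.5 ] t 5.75 F [0.3 0.7 1.5] 0.0008
```

The fingers closed on nothing (0.8 mm), so I need to look.

Run:
```python
from h import *
T=r.camera("top");S=r.camera("scene")
tip=r.read_state()["ee_pos"]-[0,0,.011]
for n,c in(("t",T),("s",S)): print(n,proj(c,[tip,[.5448,-.141,.06],[.532,-.2305,.093]]).round(1).tolist())
a=cv2.resize(T["img"][170:270,290:410],None,fx=3.3,fy=3.3,interpolation=cv2.INTER_CUBIC)
b=cv2.resize(S["img"][130:230,160:280],None,fx=3.3,fy=3.3,interpolation=cv2.INTER_CUBIC)
cv2.imwrite("pics/k1.png",np.hstack([a,b])[:,:,::-1])
```

```text
t [[360.8, 223.3], [330.8, 219.1], [361.6, 222.9]]
s [[195.5, 181.5], [222.6, 199.7], [194.9, 176.8]]
```

View pics/k1.png

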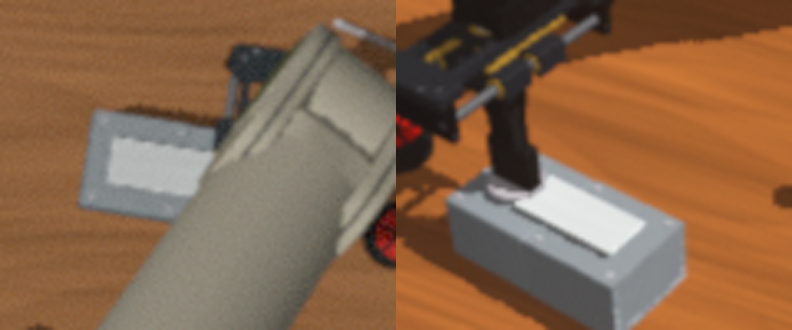

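```bash
python3 -m pendant '[[0,0,0,0],[0,0,0,0]]'
python3 - <<'E'
from h import *
S=r.camera("scene");s=r.read_state();print(s["width"],s["grip_force"],s["torque"])
M=R.from_quat(s["eef_rot"]).as_matrix()
P=[s["ee_pos"]+M@np.array([0,dy,dz]) for dy in(-.03,0,.03) for dz in(-.06,.011)]
print(proj(S,P).round(1).tolist())
im=S["img"].copy()
im=np.clip(im.astype(float)*2.2,0,255).astype(np.uint8)
cv2.imwrite("pics/k2.png",cv2.resize(im[140:210,160:250],None,fx=8,fy=8,interpolation=cv2.INTER_CUBIC)[:,:,::-1])
E
```

```text
time: 6.02
ee_pos: [0.5321, -0.2308, 0.088]
eef_rot: [0.756, 0.655, 0.0, 0.0]
ft_force: [0.6, 0.1, 1.7]
width: 0.0002
grip_force: 0.6
0.00020577485617470544 0.6126511025649961 [-0.10117174 -0.00857695 -0.02797914]
[[200.4, 154.2], [203.0, 175.7], [192.4, 159.9], [195.5, 181.5], [184.1, 165.8], [187.7, 187.5]]
```

View pics/k2.png

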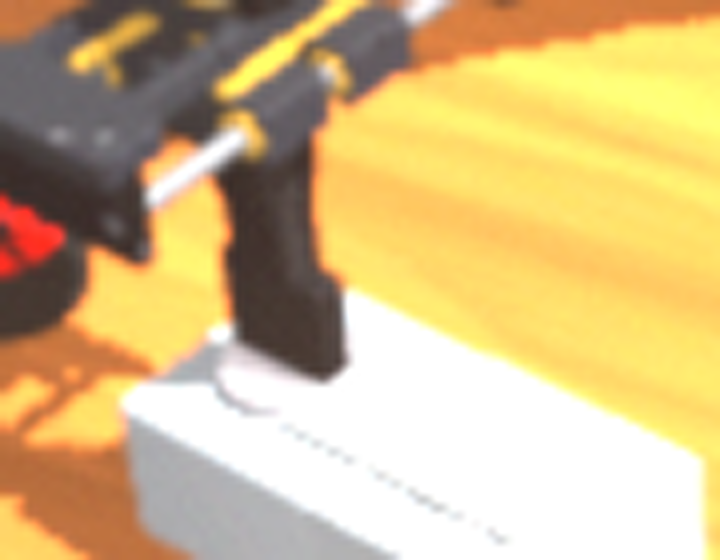

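Both fingers appear to be at the knob (crop 280,330), although the width reads about 0. I'll test this with a partial turn and watch the shutter.

```bash
python3 -m pendant '[[0,0,0,0.1],[0,0,0,0.1],[0,0,0,0.1],[0,0,0,0.1],[0,0,0,0]]'
python3 - <<'E'
from h import *
S=r.camera("scene");s=r.read_state();print(s["width"],s["grip_force"],s["torque"])
im=np.clip(S["img"].astype(float)*1.6,0,255).astype(np.uint8)
cv2.imwrite("pics/k3.png",cv2.resize(im[140:220,160:260],None,fx=7,fy=7,interpolation=cv2.INTER_CUBIC)[:,:,::-1])
E
```

```text
time: 6.48
ee_pos: [0.5321, -0.2308, 0.088]
eef_rot: [0.872, 0.49, -0.0, 0.0]
ft_force: [1.2, 1.1, 2.2]
width: 0.0005
grip_force: 1.3
0.0005498977601333798 1.2356939488199714 [-0.06173519  0.12595505 -0.01164405]
```

View pics/k3.png

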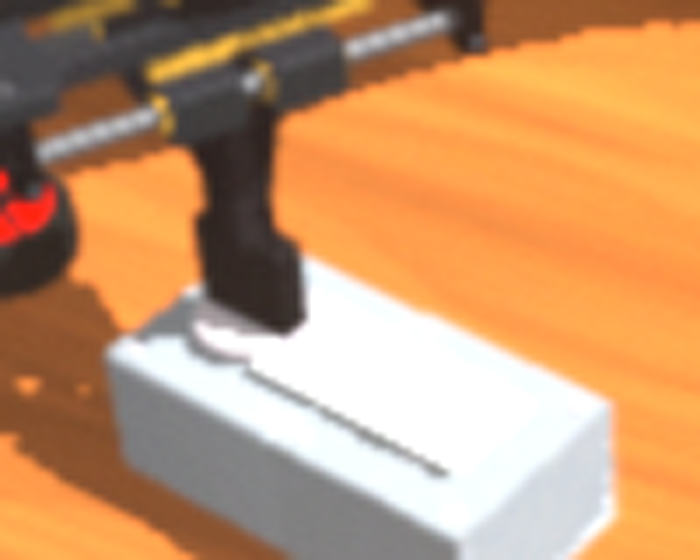

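```bash
python3 -m pendant '[[0,0,0,0],[0,0,0,0],[0,0,0,0],[0,0,0,0],[0,0,0,0],[0,0,0,0],[0,0,0,0],[0,0,0,0]]' 0.7 10
python3 - <<'E'
from h import *
S=r.camera("scene");s=r.read_state();w=s["width"]/2;print(w,s["grip_force"],s["ee_pos"])
M=R.from_quat(s["eef_rot"]).as_matrix()
P=[s["ee_pos"]+M@np.array([dx,dy,.011]) for dy in(-w,w) for dx in (-.0095,.0095)]+[[.532,-.2305,.113]]
im=np.clip(S["img"].astype(float)*1.6,0,255).astype(np.uint8)
im=cv2.resize(im[140:220,160:260],None,fx=7,fy=7,interpolation=cv2.INTER_CUBIC)
for u in proj(S,P): cv2.circle(im,tuple(((u-[160,140]+.5)*7).astype(int)),3,(0,255,0),-1)
cv2.imwrite("pics/k4.png",im[:,:,::-1])
E
```

```text
time: 7.2
ee_pos: [0.5319, -0.2306, 0.0878]
eef_rot: [0.871, 0.492, -0.0, -0.0]
ft_force: [0.3, -0.5, 0.2]
width: 0.0459
grip_force: 0.0
0.025010266747778155 0.0 [ 0.53190535 -0.23063635  0.0877779 ]
```

View pics/k4.png

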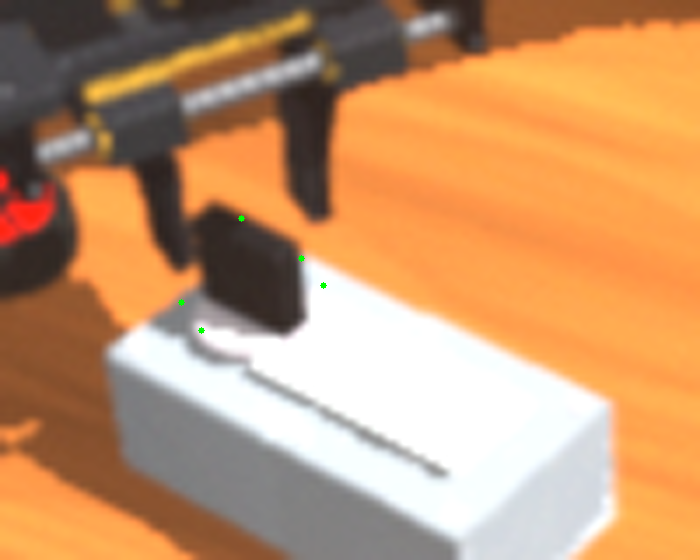

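Run:
```python
from h import *
T=r.camera("top");S=r.camera("scene")
p=np.array([.24267,.57599,.20099]);M=R.from_quat([.198084,.980185,0,0]).as_matrix()
P=[p+M@np.array([dx,dy,.011]) for dy in(-.0435,.0435) for dx in (-.0095,.0095)]
o=[]
for c,f in((T,"top0"),(S,"scene0")):
    u=proj(c,P);print(u.round(1).tolist())
    im=cv2.imread(f"pics/{f}.png");im=np.clip(im*1.6,0,255).astype(np.uint8)
    a,b=np.clip(u.mean(0)-[50,50],0,[460,320]).astype(int)
    im=cv2.resize(im[b:b+100,a:a+100],None,fx=4,fy=4,interpolation=cv2.INTER_CUBIC)
    for v in u: cv2.circle(im,tuple(((v-[a,b]+.5)*4).astype(int)),2,(0,255,0),-1)
    o.append(im)
cv2.imwrite("pics/g.png",np.hstack(o))
```

```text
[[89.6, 322.1], [86.7, 328.4], [62.2, 308.7], [59.3, 315.0]]
[[531.1, 169.1], [534.4, 166.0], [568.9, 187.6], [571.9, 184.1]]
```

View pics/g.png

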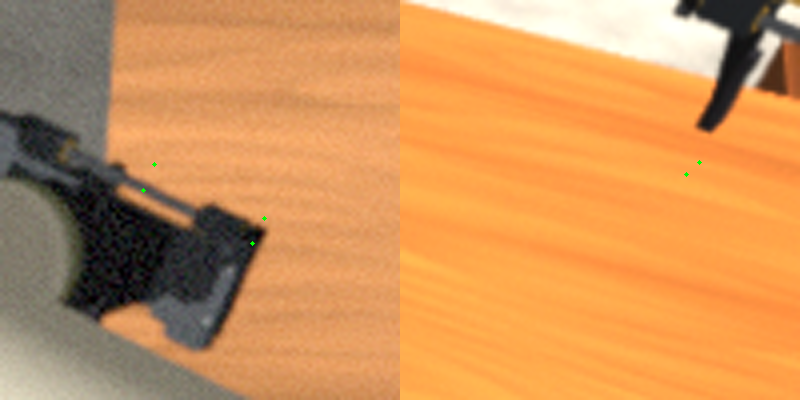

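Run:
```python
from h import *
from scipy.optimize import least_squares
S=r.camera("scene");s=r.read_state();print(s["width"])
M1=R.from_quat([.198084,.980185,0,0]).as_matrix();p1=np.array([.24267,.57599,.20099])
M2=R.from_quat(s["eef_rot"]).as_matrix();p2=s["ee_pos"];w=.0255
obs=np.array([[535.7,158.],[180/7+160,266/7+140],[316/7+160,217/7+140]])
def pr(d,tool):
    P=[(p1,M1,-.0435),(p2,M2,-w),(p2,M2,w)]
    Q=[p+M@np.array([0,y,.011])+(M@d if tool else d) for p,M,y in P]
    return proj(S,Q)
for tool in(0,1):
    q=pr(np.zeros(3),tool)
    f=lambda d:((pr(d,tool)-obs)).ravel()
    b=least_squares(f,np.zeros(3));print(tool,b.x,b.fun.round(1),f(np.zeros(3)).round(1))
f=lambda d:(pr(np.array([0,0,d[0]]),1)-obs).ravel()
b=least_squares(f,[0.]);print(b.x,b.fun.round(1))
```

```text
0.05797327644916221
0 [-0.01077792 -0.00292574  0.01717059] [ -1.    1.   19.3  -7.3 -17.9   6. ] [ -3.    9.6  18.6   0.3 -18.5  13.8]
1 [-0.0002318  -0.00409651 -0.02308377] [ -0.2   1.   19.1  -7.  -18.2   6.4] [ -3.    9.6  18.6   0.3 -18.5  13.8]
[-0.0234674] [  1.6   1.7  17.7  -6.6 -19.7   6.8]
```

Run:
```python
from h import *
from scipy.optimize import least_squares
S=r.camera("scene");s=r.read_state()
M1=R.from_quat([.198084,.980185,0,0]).as_matrix();p1=np.array([.24267,.57599,.20099])
M2=R.from_quat(s["eef_rot"]).as_matrix();p2=s["ee_pos"];w=.027
obs=np.array([[535.7,158.],[180/7+160,266/7+140],[316/7+160,217/7+140]])
def pr(d,tool):
    P=[(p1,M1,-.0435),(p2,M2,w),(p2,M2,-w)]
    return proj(S,[p+M@np.array([0,y,.011])+(M@d if tool else d) for p,M,y in P])
for tool in(0,1):
    f=lambda d:((pr(d,tool)-obs)).ravel()
    b=least_squares(f,np.zeros(3));print(tool,b.x,b.fun.round(1),f(np.zeros(3)).round(1))
f=lambda d:(pr(np.array([0,0,d[0]]),1)-obs).ravel()
b=least_squares(f,[0.]);print(b.x,b.fun.round(1))
```

```text
0 [-0.00663775 -0.00202204  0.02025665] [ 0.1  1.   0.3 -0.7 -0.3 -0.4] [-3.   9.6  0.4  7.  -0.3  7.1]
1 [ 0.00104609 -0.00340226 -0.02401218] [ 0.5  0.6  0.6 -0.4  0.1 -0.2] [-3.   9.6  0.4  7.  -0.3  7.1]
[-0.02415732] [ 1.8  1.4 -0.8 -0.2 -1.2  0. ]
```

The fingertips sit about 24 mm or more higher than the spec predicts, in both poses, so the fingers closed above the bar. I'll turn back, descend carefully with a force watch, and grip again.

```bash
python3 -m pendant '[[0,0,0,-0.1],[0,0,0,-0.1],[0,0,0,-0.1],[0,0,0,-0.1],[0,0,0,0],[0,0,0,0]]' 1
python3 -m pendant '[[0,0,0.006,0],[0,0,0.006,0],[0,0,0,0]]'
python3 -m pendant '[[0,0,0.005,0],[0,0,0.004,0],[0,0,0,0]]'
```

```text
time: 7.95
ee_pos: [0.532, -0.2308, 0.088]
eef_rot: [0.757, 0.654, 0.0, -0.0]
ft_force: [-0.1, 0.1, -1.0]
width: 0.086
grip_force: 0.0
time: 8.2
ee_pos: [0.5313, -0.2303, 0.0743]
eef_rot: [0.756, 0.654, -0.001, -0.001]
ft_force: [-0.1, 0.4, -0.7]
width: 0.0869
grip_force: 0.0
time: 8.45
ee_pos: [0.5315, -0.2305, 0.0659]
eef_rot: [0.756, 0.655, -0.0, -0.001]
ft_force: [-0.2, 0.4, -0.3]
width: 0.0869
grip_force: 0.0
```

```bash
python3 -m pendant '[[0,0,0,0],[0,0,0,0],[0,0,0,0],[0,0,0,0],[0,0,0,0],[0,0,0,0],[0,0,0,0],[0,0,0,0]]' 0 20
python3 -m pendant '[[0,0,0,0],[0,0,0,0],[0,0,0,0],[0,0,0,0],[0,0,0,0]]'
```

```text
time: 9.12
ee_pos: [0.532, -0.2307, 0.0669]
eef_rot: [0.756, 0.655, 0.0, -0.0]
ft_force: [0.5, -0.5, -0.5]
width: 0.0419
grip_force: 0.0
time: 9.53
ee_pos: [0.53, -0.2305, 0.0666]
eef_rot: [0.756, 0.654, -0.001, -0.002]
ft_force: [-8.8, 2.8, 8.2]
width: 0.0139
grip_force: 20.0
```

Gripped: width is 13.9 mm at 20 N, with a small side offset. I'll ease that off, then turn.

```bash
python3 -m pendant '[[0,-0.002,-0.001,0],[0,0,0,0],[0,0,0,0]]'
python3 -m pendant '[[0,0,0,0.1],[0,0,0,0.1],[0,0,0,0.1],[0,0,0,0.1],[0,0,0,0]]'
python3 go.py 0.532 -0.2305 0.088 -8.2
```

```text
time: 9.78
ee_pos: [0.53, -0.2305, 0.0669]
eef_rot: [0.756, 0.655, -0.0, 0.0]
ft_force: [4.9, -2.8, -14.0]
width: 0.0138
grip_force: 20.0
time: 10.2
ee_pos: [0.5304, -0.2307, 0.0669]
eef_rot: [0.872, 0.489, -0.0, 0.001]
ft_force: [6.6, -4.8, -14.7]
width: 0.0137
grip_force: 20.0
shift [  1.    1.3 -21.1] turn cw rad -0.406 yang -31.46 tilt [-0.0013  0.0011 -1.    ] j7 [-0.45  0.51  0.99  1.78 -0.48  1.11  0.16] t 10.2 F [  6.6  -4.8 -14.7] 0.0137
```

```bash
python3 -m pendant '[[0,0.0005,0.0006,0.1],[0,0,0,0.1],[0,0,0,0.1],[0,0,0,0.1],[0,0,0,0.1],[0,0,0,0.1],[0,0,0,0.1],[0,0,0,0]]'
python3 -m pendant '[[0,0,0,0.1],[0,0,0,0.1],[0,0,0,0.04],[0,0,0,0]]'
python3 - <<'E'
from h import *
s=r.read_state();print(s["torque"])
S=r.camera("scene")
im=np.clip(S["img"].astype(float)*1.5,0,255).astype(np.uint8)
cv2.imwrite("pics/k5.png",cv2.resize(im[140:230,160:270],None,fx=5,fy=5,interpolation=cv2.INTER_CUBIC)[:,:,::-1])
E
python3 go.py 0.532 -0.2305 0.088 -8.2
```

```text
time: 10.87
ee_pos: [0.5308, -0.2312, 0.0668]
eef_rot: [0.987, 0.16, 0.0, 0.001]
ft_force: [4.8, -4.6, -8.8]
width: 0.0137
grip_force: 20.0
time: 11.2
ee_pos: [0.5307, -0.2315, 0.0669]
eef_rot: [0.999, 0.043, 0.0, 0.001]
ft_force: [3.2, -5.0, -8.7]
width: 0.0143
grip_force: 20.4
[-1.09219685 -0.5257685   0.43811194]
shift [  1.4  -0.8 -21.1] turn cw rad -1.34 yang -84.98 tilt [ 0.      0.0022 -1.    ] j7 [-0.56  0.65  1.2   1.79 -0.65  1.17 -0.64] t 11.25 F [ 4.1 -4.4 -8.8] 0.0142
```

View pics/k5.png

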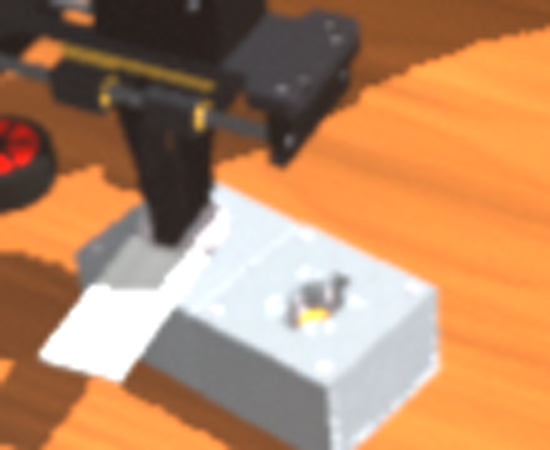

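The picture shows the shutter swung off to the dock's +x side and the socket clear at crop (315,302), which is full-image (223,200.4). My estimate was (222.6,199.7). I'll release the knob and rise.

```bash
python3 -m pendant '[[0,0,0,-0.03],[0,0,0,0],[0,0,0,0],[0,0,0,0],[0,0,0,0],[0,0,0,0]]' 1
python3 -m pendant '[[0,0,-0.02,0],[0,0,-0.03,0],[0,0,-0.03,0],[0,0,-0.03,0],[0,0,0,0]]'
python3 go.py 0.506 0.206 0.15 -3
python3 - <<'E'
from h import *
T=r.camera("top");S=r.camera("scene")
print([(round(d["score"],2),d["bbox"]) for d in r.outline_of("dock_socket","scene")][:2], [(round(d["score"],2),d["bbox"]) for d in r.outline_of("shutter","scene")][:2])
E
```

```text
time: 11.75
ee_pos: [0.5305, -0.2307, 0.0674]
eef_rot: [0.998, 0.059, 0.0, -0.0]
ft_force: [0.3, 0.7, -0.2]
width: 0.0461
grip_force: 0.0
time: 12.17
ee_pos: [0.5323, -0.2326, 0.1826]
eef_rot: [0.998, 0.058, 0.003, 0.001]
ft_force: [0.6, -0.4, -0.1]
width: 0.0797
grip_force: 0.0
shift [  24.8 -438.7   31.5] turn cw rad -1.402 yang -83.31 tilt [ 0.0061  0.0029 -1.    ] j7 [-0.62  0.51  1.29  1.66 -0.5   1.35 -0.71] t 12.1667 F [ 0.6 -0.4 -0.1] 0.0797
[(0.6, [209.5, 201.1, 79.6, 67.9])] [(0.67, [187.6, 192.5, 35.4, 52.8]), (0.22, [208.2, 200.9, 73.9, 63.7])]
```

```bash
python3 -m pendant '[[0.0022,-0.040,0,0],[0.0022,-0.040,0,0],[0.0022,-0.040,0,0],[0.0022,-0.040,0,0],[0.0022,-0.040,0,0],[0.0022,-0.040,0,0],[0.0022,-0.040,0,0],[0.0022,-0.040,0,0]]' 1
python3 -m pendant '[[0.0022,-0.040,0,0],[0.0022,-0.040,0,0],[0.0022,-0.038,0,0],[0,0,0,-0.117],[0,0,0,-0.117],[0,0,0,-0.117],[0,0,0,-0.117],[0,0,0,-0.117]]'
python3 -m pendant '[[0,0,0,-0.117],[0,0,0,-0.117],[0,0,0,-0.117],[0,0,0,-0.117],[0,0,0,-0.117],[0,0,0,-0.117],[0,0,0,-0.117],[0,0,0,0]]'
python3 go.py 0.506 0.206 0.047 -3
```

```text
time: 13.03
ee_pos: [0.5091, 0.0913, 0.1765]
eef_rot: [0.998, 0.059, -0.001, -0.0]
ft_force: [0.3, 0.7, -0.0]
width: 0.0869
grip_force: 0.0
time: 13.7
ee_pos: [0.5023, 0.2069, 0.1761]
eef_rot: [0.938, 0.347, -0.001, 0.0]
ft_force: [-0.3, 0.6, -0.1]
width: 0.0871
grip_force: 0.0
time: 14.37
ee_pos: [0.5023, 0.2068, 0.1762]
eef_rot: [0.722, 0.692, -0.001, -0.0]
ft_force: [0.8, -0.2, -0.5]
width: 0.0874
grip_force: 0.0
shift [ -0.5   3.9 129.2] turn cw rad 0.009 yang -2.49 tilt [-0.0011 -0.0017 -1.    ] j7 [-1.28  0.23  0.94  1.75 -0.19  1.26 -0.35] t 14.3667 F [ 0.8 -0.2 -0.5] 0.0874
```

```bash
python3 -m pendant '[[-0.0005,0.004,0.02,0.01],[0,0,0.03,0],[0,0,0.03,0],[0,0,0.02,0],[0,0,0,0]]' 1
python3 -m pendant '[[0,0,0.01,0],[0,0,0.01,0],[0,0,0.005,0],[0,0,0.004,0],[0,0,0,0]]'
python3 -m pendant '[[0,0,0,0],[0,0,0,0],[0,0,0,0],[0,0,0,0],[0,0,0,0],[0,0,0,0],[0,0,0,0]]' 0 40
python3 -m pendant '[[0,0,0,0],[0,0,0,0],[0,0,0,0],[0,0,0,0],[0,0,0,0],[0,0,0,0],[0,0,0,0]]'
python3 go.py 0.506 0.206 0.047 -3
```

```text
time: 14.78
ee_pos: [0.504, 0.205, 0.0729]
eef_rot: [0.729, 0.685, -0.004, -0.0]
ft_force: [-0.8, -1.3, -0.8]
width: 0.0868
grip_force: 0.0
time: 15.2
ee_pos: [0.5069, 0.2064, 0.048]
eef_rot: [0.728, 0.686, -0.0, -0.0]
ft_force: [0.7, 0.1, 0.0]
width: 0.087
grip_force: 0.0
time: 15.78
ee_pos: [0.507, 0.2064, 0.0484]
eef_rot: [0.728, 0.686, 0.0, -0.0]
ft_force: [-0.1, 0.5, 0.4]
width: 0.0482
grip_force: 0.0
time: 16.37
ee_pos: [0.5069, 0.2064, 0.0483]
eef_rot: [0.728, 0.686, -0.0, -0.0]
ft_force: [-0.8, -0.1, 0.8]
width: 0.0139
grip_force: 39.9
shift [-0.4 -0.9  1.3] turn cw rad -0.007 yang -3.38 tilt [ 1.e-04 -2.e-04 -1.e+00] j7 [-1.18  0.4   0.86  1.88 -0.36  1.02 -0.23] t 16.3667 F [-0.8 -0.1  0.8] 0.0139
```

```bash
python3 -m pendant '[[0,0,-0.01,0],[0,0,-0.015,0],[0,0,-0.02,0],[0,0,-0.02,0],[0,0,-0.02,0],[0,0,-0.015,0],[0,0,0,0],[0,0,0,0]]'
python3 go.py 0.544 -0.1415 0.148 81.8
```

```text
time: 17.03
ee_pos: [0.5073, 0.2066, 0.149]
eef_rot: [0.728, 0.686, 0.001, -0.0]
ft_force: [-0.3, 0.4, -2.2]
width: 0.0136
grip_force: 39.9
shift [-345.4   57.1    0.5] turn cw rad -1.487 yang -3.37 tilt [ 1.4e-03  9.0e-04 -1.0e+00] j7 [-1.26  0.27  0.93  1.78 -0.23  1.21 -0.33] t 17.0333 F [-0.3  0.4 -2.2] 0.0136
```

```bash
python3 -m pendant '[[-0.0345,0.0057,0,0],[-0.0345,0.0057,0,0],[-0.0345,0.0057,0,0],[-0.0345,0.0057,0,0],[-0.0345,0.0057,0,0],[-0.0345,0.0057,0,0],[-0.0345,0.0057,0,0],[-0.0345,0.0057,0,0]]'
python3 -m pendant '[[-0.0345,0.0057,0,0],[-0.0345,0.0057,0,0],[0,0,0,-0.114],[0,0,0,-0.114],[0,0,0,-0.114],[0,0,0,-0.114],[0,0,0,-0.114],[0,0,0,-0.114]]'
python3 -m pendant '[[0,0,0,-0.114],[0,0,0,-0.114],[0,0,0,-0.114],[0,0,0,-0.114],[0,0,0,-0.114],[0,0,0,-0.114],[0,0,0,-0.114],[0,0,0,0]]'
python3 -m pendant '[[0,0,0,0],[0,0,0,0]]'
python3 go.py 0.544 -0.1415 0.115 81.8
python3 - <<'E'
from h import *
T=r.camera("top");S=r.camera("scene")
s=r.read_state();p=s["ee_pos"];M=R.from_quat(s["eef_rot"]).as_matrix()
f=lambda h:[p[0],p[1],p[2]-.0373+h]
th=np.linspace(0,2*np.pi,24,endpoint=False)
ring=lambda cx,cy,z,R_:np.c_[cx+R_*np.cos(th),cy+R_*np.sin(th),0*th+z]
im=np.clip(S["img"].astype(float)*1.5,0,255).astype(np.uint8)
im=cv2.resize(im[130:230,170:270],None,fx=6,fy=6,interpolation=cv2.INTER_CUBIC)
for P,c in((ring(p[0],p[1],f(34)[2]-34+.034,.026),(0,255,0)),(ring(p[0],p[1],f(0)[2]+.003,.012),(255,0,255)),(ring(.5448,-.141,.06,.0145),(0,0,255))):
    for u in proj(S,P): cv2.circle(im,tuple(((u-[170,130]+.5)*6).astype(int)),1,c,-1)
cv2.imwrite("pics/c1.png",im[:,:,::-1])
E
```

```text
time: 17.7
ee_pos: [0.5354, -0.0733, 0.1473]
eef_rot: [0.728, 0.686, -0.0, -0.001]
ft_force: [0.1, 1.3, -1.5]
width: 0.0137
grip_force: 39.9
time: 18.37
ee_pos: [0.5427, -0.1413, 0.147]
eef_rot: [0.453, 0.891, -0.0, -0.001]
ft_force: [0.1, 0.2, -0.6]
width: 0.0136
grip_force: 39.9
time: 19.03
ee_pos: [0.5428, -0.1413, 0.1471]
eef_rot: [0.071, 0.997, 0.0, -0.001]
ft_force: [-0.5, -0.2, -1.9]
width: 0.0137
grip_force: 39.9
time: 19.2
ee_pos: [0.5431, -0.1414, 0.1477]
eef_rot: [0.076, 0.997, 0.0, -0.001]
ft_force: [0.2, -0.3, -1.1]
width: 0.0135
grip_force: 39.9
shift [-0.9 -0.  32.7] turn cw rad -0.009 yang 81.3 tilt [ 0.0011 -0.     -1.    ] j7 [-0.46  0.27  0.75  1.74 -0.2   1.21  1.76] t 19.2 F [ 0.2 -0.3 -1.1] 0.0135
```

View pics/c1.png

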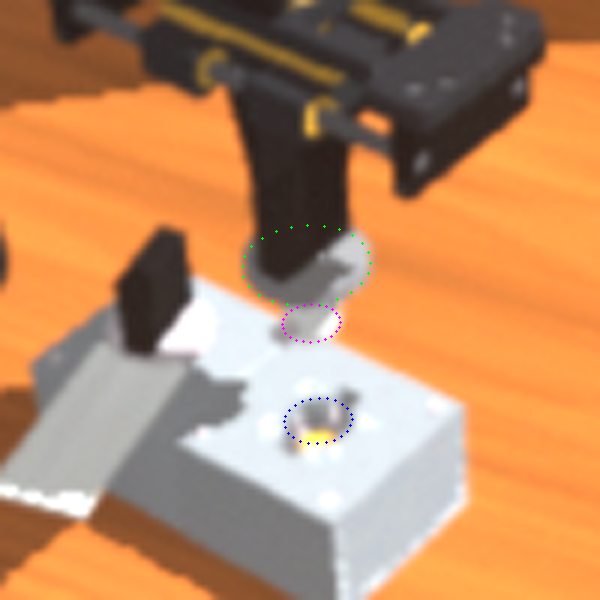

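The flange and foot coincide with the predicted rings (flange crop 308,265), and the socket ring matches the hole at (318,422). Lowering.

```bash
python3 -m pendant '[[-0.0009,0.0002,0.015,-0.009],[0,0,0.015,0],[0,0,0.013,0],[0,0,0.006,0],[0,0,0,0]]'
python3 -m pendant '[[0,0,0.003,0],[0,0,0.003,0],[0,0,0,0],[0,0,0,0]]'
python3 go.py 0.5442 -0.1412 0.0633 81.8
```

```text
time: 19.72
ee_pos: [0.5435, -0.1411, 0.0979]
eef_rot: [0.07, 0.998, -0.0, -0.001]
ft_force: [-0.0, -0.1, -1.5]
width: 0.0137
grip_force: 39.9
time: 20.05
ee_pos: [0.5447, -0.1413, 0.0936]
eef_rot: [0.069, 0.998, 0.0, 0.0]
ft_force: [-0.7, -0.3, -1.4]
width: 0.0137
grip_force: 39.9
shift [ 0.5  0.  30.3] turn cw rad 0.004 yang 82.04 tilt [-4.e-04  2.e-04 -1.e+00] j7 [-0.44  0.34  0.73  1.79 -0.25  1.11  1.81] t 20.05 F [-0.7 -0.3 -1.4] 0.0137
```

```bash
python3 -m pendant '[[0,0,0.002,0],[0,0,0.002,0],[0,0,0.002,0],[0,0,0.002,0],[0,0,0,0],[0,0,0,0]]'
python3 go.py 0.5442 -0.1412 0.0633 81.8
```

```text
time: 20.55
ee_pos: [0.5444, -0.1413, 0.0852]
eef_rot: [0.069, 0.998, 0.0, -0.0]
ft_force: [-0.4, 0.7, -1.7]
width: 0.0138
grip_force: 39.9
shift [ 0.2  0.1 21.9] turn cw rad 0.004 yang 82.05 tilt [ 3.e-04  0.e+00 -1.e+00] j7 [-0.43  0.35  0.72  1.8  -0.26  1.09  1.82] t 20.55 F [-0.4  0.7 -1.7] 0.0138
```

```bash
python3 -m pendant '[[0,0,0.002,0],[0,0,0.002,0],[0,0,0.002,0],[0,0,0.002,0],[0,0,0.002,0],[0,0,0,0],[0,0,0,0]]'
python3 -m pendant '[[0,0,0.002,0],[0,0,0.002,0],[0,0,0.002,0],[0,0,0.002,0],[0,0,0.001,0],[0,0,0,0],[0,0,0,0]]'
python3 go.py 0.5442 -0.1412 0.0633 81.8
```

```text
time: 21.13
ee_pos: [0.5447, -0.1414, 0.0755]
eef_rot: [0.069, 0.998, 0.0, 0.0]
ft_force: [-0.3, -0.8, 3.1]
width: 0.0137
grip_force: 39.9
time: 21.72
ee_pos: [0.5448, -0.1414, 0.0665]
eef_rot: [0.069, 0.998, 0.0, 0.0]
ft_force: [-0.8, 0.5, 6.3]
width: 0.0138
grip_force: 39.9
shift [0.6 0.1 3.2] turn cw rad 0.004 yang 82.05 tilt [-6.e-04  1.e-04 -1.e+00] j7 [-0.42  0.37  0.71  1.82 -0.28  1.05  1.83] t 21.7167 F [-0.8  0.5  6.3] 0.0138
```

```bash
python3 -m pendant '[[0,0,0.0015,0],[0,0,0.001,0],[0,0,0.0005,0],[0,0,0,0],[0,0,0,0]]'
python3 -m pendant '[[0,0,0.0005,0],[0,0,0.0005,0],[0,0,0,0],[0,0,0,0]]'
python3 go.py 0.5442 -0.1412 0.0633 81.8
```

```text
time: 22.13
ee_pos: [0.5448, -0.1414, 0.0636]
eef_rot: [0.069, 0.998, 0.0, 0.0]
ft_force: [-0.2, -0.2, 7.5]
width: 0.0133
grip_force: 39.9
time: 22.47
ee_pos: [0.5449, -0.1414, 0.0633]
eef_rot: [0.069, 0.998, 0.0, 0.0]
ft_force: [-3.6, 0.9, 15.1]
width: 0.014
grip_force: 39.9
shift [ 0.7  0.1 -0. ] turn cw rad 0.004 yang 82.04 tilt [-8.e-04  7.e-04 -1.e+00] j7 [-0.42  0.38  0.71  1.82 -0.28  1.05  1.83] t 22.4667 F [-3.6  0.9 15.1] 0.014
```

```bash
python3 -m pendant '[[0,0,0,0.1],[0,0,0,0.1],[0,0,0,0.1],[0,0,0,0.1],[0,0,0,0]]'
python3 -m pendant '[[0,0,0,0.1],[0,0,0,0.1],[0,0,0,0.1],[0,0,0,0.1],[0,0,0,0.1],[0,0,0,0.1],[0,0,0,0]]'
python3 go.py 0.5442 -0.1412 0.0633 -8.2;python3 -c "
from h import *;print(r.read_state()['torque'])"
```

```text
time: 22.88
ee_pos: [0.5455, -0.142, 0.0633]
eef_rot: [0.269, 0.963, -0.0, 0.001]
ft_force: [-0.7, -1.1, 12.2]
width: 0.0136
grip_force: 39.9
time: 23.47
ee_pos: [0.5454, -0.1421, 0.0633]
eef_rot: [0.542, 0.84, 0.0, 0.001]
ft_force: [-0.3, -1.1, 12.2]
width: 0.0139
grip_force: 39.9
shift [ 1.3 -0.7 -0. ] turn cw rad 0.568 yang 24.36 tilt [-0.0017  0.0014 -1.    ] j7 [-0.57  0.44  0.92  1.83 -0.4   1.07  0.93] t 23.4667 F [-0.3 -1.1 12.2] 0.0139
[-0.3012931   0.2605022  -0.03602806]
```

Smooth so far. I'll finish the twist to the stop.

```bash
python3 -m pendant '[[0,0,0,0.1],[0,0,0,0.1],[0,0,0,0.1],[0,0,0,0.1],[0,0,0,0.1],[0,0,0,0.06],[0,0,0,0]]'
python3 go.py 0.5442 -0.1412 0.0633 -8.2;python3 -c "
from h import *;print(r.read_state()['torque'])"
python3 -m pendant '[[0,0,0,0.04],[0,0,0,0.03],[0,0,0,0]]'
python3 go.py 0.5442 -0.1412 0.0633 -8.2;python3 -c "
from h import *;print(r.read_state()['torque'])"
```

```text
time: 24.05
ee_pos: [0.5443, -0.1418, 0.0633]
eef_rot: [0.752, 0.659, -0.0, -0.0]
ft_force: [-8.3, 2.6, 20.8]
width: 0.0138
grip_force: 40.0
shift [ 0.6 -0.1 -0. ] turn cw rad 0.011 yang -7.56 tilt [-0.e+00 -7.e-04 -1.e+00] j7 [-0.66  0.51  1.05  1.83 -0.49  1.1   0.44] t 24.05 F [-8.3  2.6 20.8] 0.0138
[0.24041122 1.96877837 0.18758876]
time: 24.3
ee_pos: [0.5436, -0.1414, 0.0634]
eef_rot: [0.774, 0.633, -0.0, -0.001]
ft_force: [-11.5, 3.6, 24.9]
width: 0.0137
grip_force: 40.3
shift [0.3 0.5 0.1] turn cw rad -0.056 yang -11.42 tilt [ 7.0e-04 -2.1e-03 -1.0e+00] j7 [-0.66  0.51  1.06  1.83 -0.5   1.1   0.38] t 24.3 F [-11.5   3.6  24.9] 0.0137
[0.6408641  2.89707733 0.6118741 ]
```

```bash
python3 -m pendant '[[0,0,0,0],[0,0,0,0],[0,0,0,0],[0,0,0,0]]'
python3 - <<'E'
from h import *
S=r.camera("scene");s=r.read_state();print(s["torque"],s["ee_pos"],s["joint_vel"].round(3))
im=np.clip(S["img"].astype(float)*1.5,0,255).astype(np.uint8)
a=cv2.resize(im[140:230,170:270],(440,396),interpolation=cv2.INTER_CUBIC)
b=cv2.resize(im[190:300,280:370+10],(360,396),interpolation=cv2.INTER_CUBIC)
cv2.imwrite("pics/f.png",np.hstack([a,b])[:,:,::-1])
E
```

```text
time: 24.63
ee_pos: [0.5436, -0.1415, 0.0633]
eef_rot: [0.773, 0.634, -0.0, -0.001]
ft_force: [-10.3, 3.3, 24.6]
width: 0.0139
grip_force: 40.3
[0.58516965 2.82968387 0.58160042] [ 0.54361343 -0.14149279  0.06335189] [-0.001 -0.    -0.001  0.    -0.001  0.001 -0.001]
```

View pics/f.png

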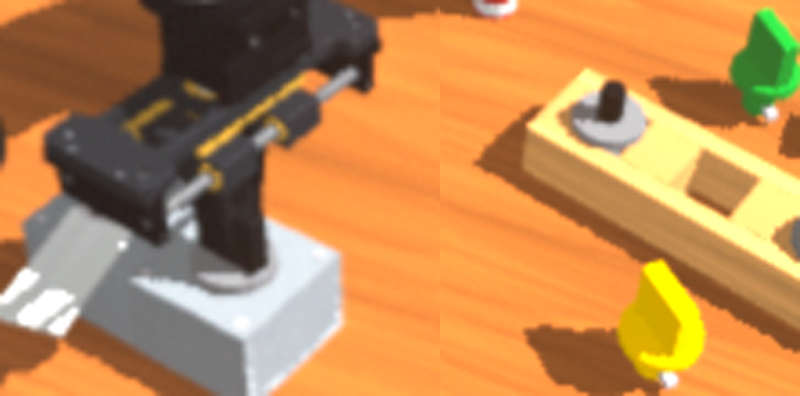

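The flange lies on the dock at (235,270) with the bar turned along the dock's y. The shutter is still clear, the stub is still in place, and the middle rack cell is empty. Handing in.

```bash
python3 -c "
from bench import r;print(r.close_job())"
```

```text
the job is handed in; nothing more can be done
None
```

I handed in the job at about 25 s with everything done in the order asked: the shutter is open, and the bar-handle cartridge is in the socket, pressed down to its flange, twisted clockwise to its stop and still gripped. The first grip on the knob closed above it and missed, but the second held. The hand-in gave no verdict back.

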